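# Dock the power module on the creasing-iron station

## Robot

A 6-joint arm with a two-finger parallel gripper is mounted at the origin on the work surface. World frame = base frame: x ahead of the robot, y to its left, z up, the work surface at z = 0. Lengths are in mm, angles in degrees, forces in N, time in s.
With the tool pointing down it reaches from about 225 to 725 mm from the base axis. Payload 3.1 kg.
Tool frame: the origin (TCP) lies where the fingers leave the gripper's body, on its centre line; the fingertips stand 73 mm ahead of it and the grasp point (between the pads) lies 54 mm ahead of it; x points along the fingers, y is the direction in which the jaws open and shut, and the axes are right-handed (so a half turn about x gives the same grasp; the last joint's range is limited). The gripper opens to 85 mm and grips with 20 to 120 N. Pads are 22 mm wide; open, the fingers measure 114 mm over their backs; the gripper's body (76 mm by 85 mm) begins 54 mm behind the grasp point. The pads swing forward as they close: fully open they stand 13 mm farther back than shut.
Start: joints at [56.677, 2.75, 5.684, 92.934, 0, 82.678], TCP at [230.157, 471.853, 303.912] pointing down, gripper open.
Joint ranges: [-166.93, 166.93], [-56.73, 111.36], [-69.38, 81.34], [-121.58, 131.49], [-85.45, 84.26], [-180, 180]. Speed limits (degrees/s): [159.86, 159.86, 180, 180, 180, 180].

## Interface

Orientations are given as [roll, pitch, yaw] about the fixed x, y, z axes, in that order (R = Rz(yaw) Ry(pitch) Rx(roll)).
In Python, from workcell import * gives the robot as it stands. The module is installed in compiled form; this text tells all that it offers.
- The arm moves only by the tool play_rows, never from a script. Its arguments are lists of equal length, an entry for each row: "slide": the shift along the tool's x, y, z in m, a list of three; "spin": the turn about the tool's x in degrees; "gripper": the closure in counts, from 0 (fully open) to 255 (shut). In form: {"slide": [[x, y, z], ...], "spin": [spin, ...], "gripper": [gripper, ...]}. A call has 1 to 12 rows; each row shifts and turns the pose as measured when the row begins, along the tool's axes as they then stand; what a row does not reach is not made up. A row lasts 1/8 s, in which the tool goes at most 62.5 mm and 10.7 degrees, less where a joint would pass 70% of its speed; a pose out of reach is approached as far as the arm can. A call is refused whole if a number of a shift passes 0.0625 or a number of a turn 10.7, either way. A call with a gripper value outside its range is refused whole. The fingers move at their own pace and stop on an object; the grip force is fixed at half the most. Time passes only in rows, so rows that do not move let the fingers close. It gives the time, the measured TCP pose, the force and the opening at its end, in the units of the state.
- read_state(): the state, without advancing time (a new reading comes with each control period).
- get_image(name): name is "side" or "top" or "wrist"; returns a dict with "pixels" (420x560x3 uint8, red, green, blue), "intrinsics" (3x3 intrinsics, pixels), "origin" and "rotation" of the camera in the world. Camera axes: x right, y down, z forward; pixel columns grow to the right and rows downward; lengths in mm; the calibration is good to about 2 mm. A picture is of the moment at which its call begins. There is no depth.
- sign_off(): hands the job in, once; it reports no verdict.
The state is a dict: "time_s": time; "joint_pos": joint angles; "qvel": joint speeds; "joint_torque": joint torques, N m; "tool_pos": TCP position; "ee_rot": TCP orientation; "wrist_force": force on the tool from outside, world axes, zero at the start; "moment": the same for the moment, N m; "width": finger opening in mm.
Only numpy, scipy, OpenCV 4.12 (cv2) and the standard library are available. Lean on these libraries where they do the work, as an engineer would, in place of code of your own. Each camera call takes 0.05 s, during which the arm holds its last target.

## Task

Set the red-gripped power module over the bare front part of the station's rail, plug towards the hood, and let go of it. Then push it along the rail under the hood, feeling your way, until its plug is in the socket and the spring catch has snapped into its notch and holds it; stop pushing there, do not ram it on. Leave the grey-gripped spare module, the bottle and the jar where they are.

Things in the scene. Friction and masses are not known exactly. Their poses are not given: they have to be found in the camera images.
- module: power module, black, 130 mm long (x) x 60 wide (y), body 40 high, 0.35 to 0.7 kg. Origin: centre of the body's underside; z up, x to its plug end. A groove 30 wide, 16 deep runs along the whole underside and straddles the rail. Mass centre at about x -18. Starts upright on the bench on one side of the station (the spare on the other), plug end roughly away from the robot
- grip (a point): middle of the module's upright red grip fin, at x -32, y 0, z 55 of the module, same axes. The fin is 40 mm long (module x -52 to -12), 18 thick (y), from z 40 to z 70, on top of the rear half
- plug_tip (a point): tip of the white plug block on the module's front, at x 93, z 24 of the module. The plug is 24 mm wide, 12 high, 28 long. Behind it the module's top slopes up from the front edge to a steel-edged notch across the top (module x 17 to 40) into which the catch drops
- rear (a point): middle of the module's flat rear face above the groove (module x -65, z 28): a face 60 mm wide; over the groove it runs from z 16 to z 40. Closed fingers can push here, clear of the rail
- station: fixed creasing-iron station; origin at bench height, x along the rail into the hood (roughly away from the robot), z up. Aluminium base plate 6 mm thick, x -105 to 255, 110 wide; on it a dark steel rail, top at z 20: 20 wide from its front end x -90 to x 20, widening to 27.4 by x 50 and so on into the hood. A module standing on the plate has its origin at z 6
- rail_front (a point): middle of the rail's bare front part, at the plate's upper face (station x 0, y 0, z 6), same axes. Lower the module over the rail from above with its origin here (station x from -30 to 20 is good)
- hood_mouth (a point): middle of the hood's open front (station x 108): 80 mm wide, roof top at z 76. Module's front goes under, fin stays out. Socket and catch inside are out of sight, depth varies: home is with the module's origin somewhere from station x 83 to 114, to be felt. Push: about 2 N, then up to 12 N as the catch climbs the slope in the last 30 mm; it drops as the catch snaps in, then rises 3 to 4 N per mm
- catch (a joint): spring catch in the hood, m: 0 when down, about 0.006 while it rides on the module's top, back under 0.002 when it has dropped into the notch. A green pin on the hood's top rises and falls with it
- contact (a joint): sprung contact plate at the back of the socket, m: 0 at rest, pressed back by the plug; about 0.002 when the module sits caught. Spring 2500 N/m. Pressed back over 0.007 (a push of about 25 N or more) it is damaged
- spare: spare power module: the same shape and size as the module but with a grey fin; stands on the other side of the station. Leave alone
- edgepaint: white bottle with orange cap, 48 mm across, 110 high; origin at the centre of its underside. Leave alone
- waxjar: amber jar with dark lid, 64 mm across, 60 high; origin at the centre of its underside. Leave alone
Mind the look-alikes: they are no part of the job. What is shaped like the module but pink is not meant.

How it is judged:
By the outcome, as a careful person would: the job done as asked, in the order asked, and still so for the second after the job is handed in, with the robot touching nothing.
It also fails if it takes over 70 s, if anything falls off the work surface, if the arm or the gripper's body presses on something with over 40 N, if the wrist force passes 120 N, or if a joint passes its speed limit or range.

## Working session

There is one attempt and no reset: what is moved stays moved. The work goes in short steps, Python scripts to look and compute and a tool call to move; the robot and the scene stay as the last step left them, time stands still between calls to the robot, and variables do not carry over. Pictures are saved under pics/ and viewed, and the job is handed in when it is done.

Besides the shell and the picture viewer there is one more tool, called as name(argument=value, ...) on one line, values as JSON. play_rows: Moves the arm, as the interface text tells. Its arguments: {"type":"object","properties":{"slide":{"type":"array","items":{"type":"array","items":{"type":"number"}}},"spin":{"type":"array","items":{"type":"number"}},"gripper":{"type":"array","items":{"type":"number"}}},"required":["slide","spin","gripper"]}

```bash
mkdir -p pics
cat > h.py <<'E'
from workcell import *
import numpy as np, cv2, pickle
def snap(n,f):
    im=get_image(n); cv2.imwrite(f'pics/{f}.png',im['pixels'][:,:,::-1]); pickle.dump(im,open(f'pics/{f}.pkl','wb')); return im
def load(f): return pickle.load(open(f'pics/{f}.pkl','rb'))
def ray(im,u,v):
    K=np.array(im['intrinsics']);R=np.array(im['rotation']);d=R@np.linalg.inv(K)@np.array([u,v,1.]);return np.array(im['origin'],float),d/np.linalg.norm(d)
def onz(im,u,v,z):
    o,d=ray(im,u,v);return o+d*(z-o[2])/d[2]
def tri(obs):
    A=np.zeros((3,3));b=np.zeros(3)
    for im,u,v in obs:
        o,d=ray(im,u,v);P=np.eye(3)-np.outer(d,d);A+=P;b+=P@o
    p=np.linalg.solve(A,b);res=[np.linalg.norm((np.eye(3)-np.outer(ray(im,u,v)[1],ray(im,u,v)[1]))@(p-ray(im,u,v)[0])) for im,u,v in obs]
    return p,res
def proj(im,p):
    K=np.array(im['intrinsics']);R=np.array(im['rotation']);c=R.T@(np.array(p)-np.array(im['origin']));q=K@c;return q[:2]/q[2]
E
python3 - <<'E'
from h import *
for n in("side","top","wrist"):
    im=snap(n,n+'0');print(n,np.round(im['origin']),np.round(im['rotation'],2).tolist(),np.round(im['intrinsics']).tolist())
print(read_state())
E
```

```text
side [-101. -714.  558.] [-118.24, -0.18, -39.88] [[526.0, 0.0, 287.0], [0.0, 526.0, 207.0], [0.0, 0.0, 1.0]]
top [370.  -2. 857.] [-171.13, -2.75, -88.42] [[410.0, 0.0, 277.0], [0.0, 410.0, 193.0], [0.0, 0.0, 1.0]]
wrist [165. 504. 372.] [163.52, 0.13, 63.93] [[294.0, 0.0, 281.0], [0.0, 294.0, 210.0], [0.0, 0.0, 1.0]]
{'time_s': 0.15, 'joint_pos': array([ 5.66767891e+01,  2.78641047e+00,  5.61248756e+00,  9.29347263e+01,
       -9.45737018e-04,  8.26784002e+01]), 'qvel': array([-0.09743675, -0.11709446,  0.23787551, -0.07552205,  0.0303754 ,
       -0.05722497]), 'joint_torque': array([ 1.71860513e-03, -3.39258599e+01,  3.20423985e+01,  1.53668260e-02,
       -1.52570447e-04, -3.93141562e-06]), 'tool_pos': array([229.97514548, 471.5652859 , 302.95853024]), 'ee_rot': array([ -96.82288169,   89.89134672, -122.82449186]), 'wrist_force': array([-0.48542592, -0.46443449, -0.21688794]), 'moment': array([ 0.02433565, -0.03298575, -0.00281534]), 'width': 85.21873520460241}
```

Rotation is rpy; fix that in the helper.

```bash
cat >> h.py <<'E'
from scipy.spatial.transform import Rotation as Ro
def _R(im): return Ro.from_euler('xyz',im['rotation'],degrees=True).as_matrix()
def ray(im,u,v):
    K=np.array(im['intrinsics']);d=_R(im)@np.linalg.inv(K)@np.array([u,v,1.]);return np.array(im['origin'],float),d/np.linalg.norm(d)
def proj(im,p):
    K=np.array(im['intrinsics']);c=_R(im).T@(np.array(p)-np.array(im['origin']));q=K@c;return q[:2]/q[2]
E
python3 -c "
from h import *
for n in('side0','top0'):
    im=load(n); print(_R(im).round(2).tolist(), onz(im,280,210,0))
    "
```

```text
Traceback (most recent call last):
NameError: name '_R' is not defined
```

View pics/side0.png

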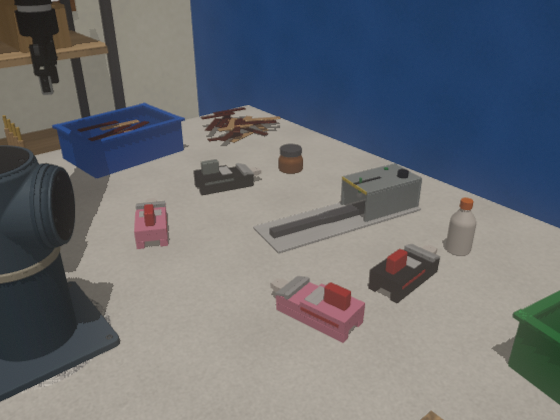

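View pics/top0.png

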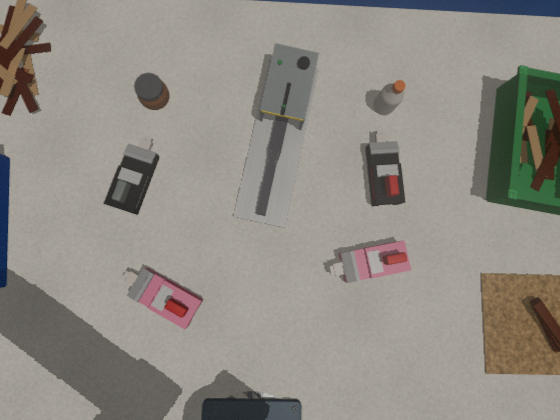

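View pics/wrist0.png

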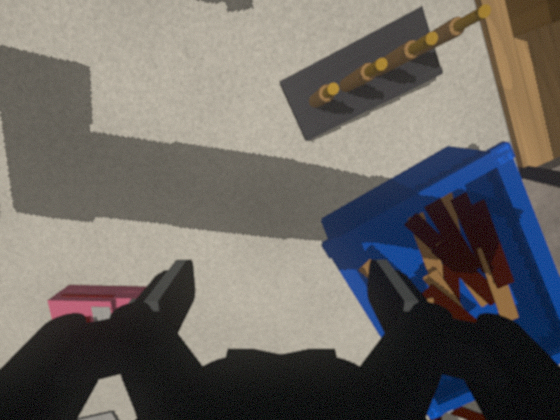

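Candidates in the top view: black module with the red fin (386,175), pink with red fin (375,260), pink with red fin (167,298), and black with grey fin, the spare (132,180). By the description I choose the one at (386,175), which is side (404,270). Next is a close crop to check it, plus the measurements.

```bash
sed -i 's/_R(/Rm(/g' h.py
python3 - <<'E'
from h import *
t=load('top0');s=load('side0')
a=cv2.resize(t['pixels'][120:220,340:430][:,:,::-1],None,fx=4.4,fy=4.4,interpolation=cv2.INTER_CUBIC)
b=cv2.resize(s['pixels'][230:310,355:450][:,:,::-1],None,fx=4,fy=4,interpolation=cv2.INTER_CUBIC)
c=np.zeros((440,800,3),np.uint8);c[:a.shape[0],:a.shape[1]]=a;c[:b.shape[0],400:400+b.shape[1]]=b;cv2.imwrite('pics/crop.png',c)
a=cv2.resize(t['pixels'][30:240,220:340][:,:,::-1],None,fx=2.8,fy=2.8,interpolation=cv2.INTER_CUBIC)
b=cv2.resize(s['pixels'][150:260,245:430][:,:,::-1],None,fx=2.4,fy=2.4,interpolation=cv2.INTER_CUBIC)
c=np.zeros((600,800,3),np.uint8);c[:588,:336]=a;c[:b.shape[0],345:345+b.shape[1]]=b;cv2.imwrite('pics/crop2.png',c)
def red(im,x0,x1,y0,y1):
    h=cv2.cvtColor(im['pixels'],cv2.COLOR_RGB2HSV);m=(((h[...,0]<8)|(h[...,0]>172))&(h[...,1]>150)&(h[...,2]>60)).astype(np.uint8)*255
    k=np.zeros_like(m);k[y0:y1,x0:x1]=m[y0:y1,x0:x1];n,l,st,c=cv2.connectedComponentsWithStats(k)
    i=1+np.argmax(st[1:,4]);mm=(l==i).astype(np.uint8);cn=cv2.findContours(mm,0,2)[0][0];return c[i],st[i],cv2.minAreaRect(cn)
rt=red(t,360,415,140,215);rs=red(s,380,412,240,278)
print(rt,rs)
p,r=tri([(t,*rt[0]),(s,*rs[0])]);print(p,r)
E
```

```text
(array([393.74545455, 184.44545455]), array([390, 176,   9,  18, 110], dtype=int32), ((393.5799560546875, 184.5599822998047), (17.677669525146484, 6.9296464920043945), 81.8698959350586)) (array([397.23893805, 254.90265487]), array([388, 250,  19,  11, 113], dtype=int32), ((397.2307434082031, 254.84616088867188), (7.21110200881958, 17.75040626525879), 56.30992889404297))
[ 517.94033599 -266.64630834   69.44892869] [np.float64(1.183793436339536), np.float64(1.183793436339636)]
```

View pics/crop.png

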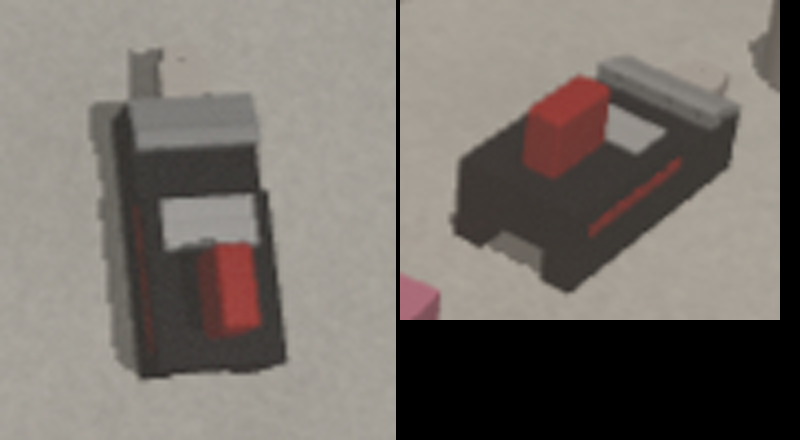

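View pics/crop2.png

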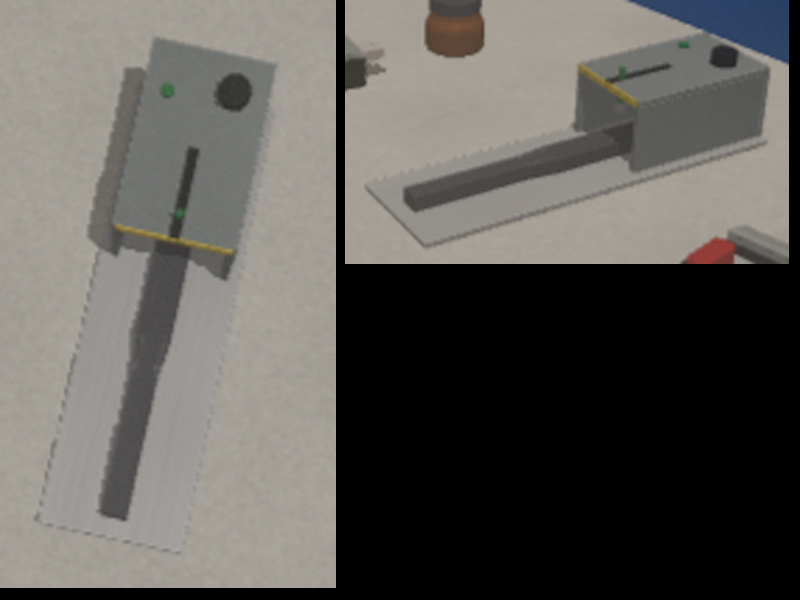

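The crop confirms it: black body, red fin, plug pointing up-image. Now the station frame and module yaw.

Run:
```python
from h import *
t=load('top0');s=load('side0')
T=lambda x,y:(220+x/2.8-.3,30+y/2.8-.3); S=lambda x,y:(245+(x-345)/2.4-.3,150+y/2.4-.3)
def two(n,a,b): 
    p,r=tri([(t,*T(*a)),(s,*S(*b))]);print(n,p.round(1),np.round(r,1))
    return p
two('plate FL',(37,519),(367,187));two('plate FR',(181,551),(428,245))
yl=two('yellow L',(116,227),(579,67));yr=two('yellow R',(235,252),(637,104))
two('railend L',(100,514),(405,189));two('railend R',(127,517),(417,209))
two('roof far L',(154,38),(705,33));two('roof far R',(274,65),(768,68))
two('pin',(179,213),(622,69))
FL=onz(t,*T(37,519),6);FR=onz(t,*T(181,551),6);YL=onz(t,*T(116,227),76);YR=onz(t,*T(235,252),76)
rl=onz(t,*T(100,514),20);rr=onz(t,*T(127,518),20)
print(FL,FR,YL,YR,rl,rr)
m0=(FL+FR)/2;m1=(YL+YR)/2;d=m1-m0
print('yaw',np.degrees(np.arctan2(d[1],d[0])),'len',np.hypot(*d[:2]),'expect 213', 'yel yaw',np.degrees(np.arctan2(-(YR-YL)[0],(YR-YL)[1]))+180, 'plate',np.degrees(np.arctan2(-(FR-FL)[0],(FR-FL)[1]))+180)
q=m1-(rl+rr)/2;print('rail yaw',np.degrees(np.arctan2(q[1],q[0])),np.hypot(*q[:2]),'expect198')
C=lambda x,y:(340+x/4.4-.4,120+y/4.4-.4)
f=[onz(t,*C(*c),70) for c in((215,245),(250,243),(260,328),(224,333))]
for p in f:print(p.round(1))
print('fin c',np.mean(f,0))
for a,b in((0,3),(1,2)):
    d=f[a]-f[b];print(np.degrees(np.arctan2(d[1],d[0])))
# body rear corners top z40, steel edge front
g=[onz(t,*C(*c),40) for c in((139,378),(287,360))];d=g[1]-g[0];print(g,np.degrees(np.arctan2(d[0],-d[1])))
st=[onz(t,*C(*c),40) for c in((135,148),(258,140))];d=st[1]-st[0];print(st,np.degrees(np.arctan2(d[0],-d[1])))
```

```text
plate FL [453.5  51.7   1.9] [1.1 1.1]
plate FR [433.1 -56.3   4.9] [0.8 0.8]
yellow L [6.562e+02 6.000e-01 7.480e+01] [1.3 1.3]
yellow R [640.9 -84.3  75.6] [1.7 1.7]
railend L [457.5   4.5  19.9] [0.4 0.4]
railend R [456.1 -14.9  10.1] [1.5 1.5]
roof far L [801.9 -22.6  75.6] [0.8 0.8]
roof far R [ 784.6 -110.5   76. ] [1.5 1.5]
pin [664.3 -43.4  86.4] [1.3 1.3]
[454.0425896   50.79997931   6.        ] [433.67833001 -56.66719316   6.        ] [ 6.56901806e+02 -2.19641824e-01  7.60000000e+01] [642.15981524 -85.36888148  76.        ] [457.8175984    4.23203819  20.        ] [455.52433153 -15.59214989  20.        ]
yaw -10.968425167341554 len 209.49741073021238 expect 213 yel yaw 350.1776792133331 plate 349.2700812628026
rail yaw -10.89291083731072 196.39853470553078 expect198
[ 536.9 -257.    70. ]
[ 538.4 -273.    70. ]
[ 499.7 -276.9   70. ]
[ 496.8 -260.5   70. ]
fin c [ 517.93170495 -266.85291824   70.        ]
4.974139481312053
5.678144483174916
[array([ 479.22659353, -230.19450242,   40.        ]), array([ 489.99035434, -299.82411157,   40.        ])] 8.787566027523333
[array([ 588.42270941, -229.19487598,   40.        ]), array([ 594.66847349, -288.12006773,   40.        ])] 6.050463564311784
```

```bash
cat >> h.py <<'E'
def tool():
    s=read_state();return s,np.array(s['tool_pos']),Ro.from_euler('xyz',s['ee_rot'],degrees=True).as_matrix()
def show():
    s,p,R=tool();print('t',round(s['time_s'],2),'p',p.round(1),'x',R[:,0].round(3),'y',R[:,1].round(3),'yawy',round(np.degrees(np.arctan2(R[1,1],R[0,1])),2),'F',np.round(s['wrist_force'],1),'w',round(s['width'],1),'j',np.round(s['joint_pos'],0))
def to(p1,yawy=None):
    "slide total in tool axes (m) after spinning, and spin needed"
    s,p,R=tool();sp=0
    if yawy is not None:
        cur=np.degrees(np.arctan2(R[1,1],R[0,1]));sp=-((yawy-cur+90)%180-90)
    R2=R@Ro.from_euler('x',sp,degrees=True).as_matrix()
    print('spin',round(sp,2),'slide now-axes',((R.T@(np.array(p1)-p))/1000).round(4),'slide after spin',((R2.T@(np.array(p1)-p))/1000).round(4))
E
python3 -c "
from h import *
show(); to([505,-262,303],95.4)"
```

```text
t 0.15 p [230.  471.6 303. ] x [-0.001 -0.002 -1.   ] y [ 0.438  0.899 -0.002] yawy 64.0 F [-0.5 -0.5 -0.2] w 85.2 j [57.  3.  6. 93. -0. 83.]
spin -31.4 slide now-axes [ 0.0008 -0.5387  0.5688] slide after spin [ 0.0008 -0.7562  0.2048]
```

play_rows(slide=[[0,0,0],[0,0,0],[0,0,0],[0,-0.055,0.015],[0,-0.055,0.015],[0,-0.055,0.015],[0,-0.055,0.015],[0,-0.055,0.015],[0,-0.055,0.015],[0,-0.055,0.015],[0,-0.055,0.015],[0,-0.055,0.015]], spin=[-10.5,-10.5,-10.5,0,0,0,0,0,0,0,0,0], gripper=[0,0,0,0,0,0,0,0,0,0,0,0])

```text
time_s: 1.65
tool_pos: [423.9, -16.2, 299.3]
ee_rot: [-119.5, 89.6, -112.5]
wrist_force: [-0.1, 0.2, 0.5]
width: 85.4
```

```bash
python3 -c "
from h import *
show(); to([480,-262,303],95.4)"
```

```text
t 1.65 p [423.9 -16.2 299.3] x [-0.003 -0.006 -1.   ] y [-0.122  0.993 -0.006] yawy 96.99 F [-0.1  0.2  0.5] w 85.4 j [-11. -12.  -9.  93.  -0. -18.]
spin 1.59 slide now-axes [-0.0023 -0.2509  0.0258] slide after spin [-0.0023 -0.2501  0.0327]
```

```bash
python3 -c "
from h import *
snap('wrist','w1')"
```

```text
(no output)
```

View pics/w1.png

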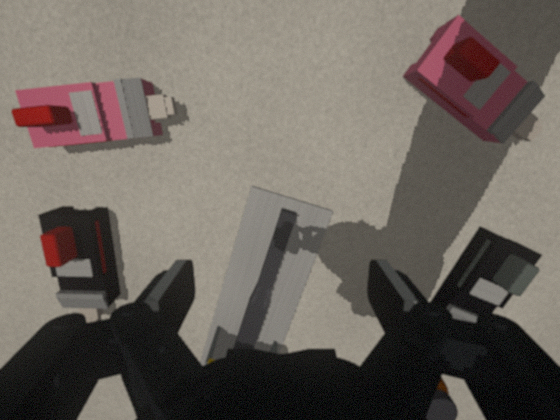

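play_rows(slide=[[0,-0.05,0.0065],[0,-0.05,0.0065],[0,-0.05,0.0065],[0,-0.05,0.0065],[0,-0.05,0.0065],[0,0,0]], spin=[1.6,0,0,0,0,0], gripper=[0,0,0,0,0,0])

```text
time_s: 2.45
tool_pos: [482.0, -277.0, 297.8]
ee_rot: [-121.2, 89.4, -116.4]
wrist_force: [-0.7, -0.2, 0.6]
width: 85.0
```

```bash
python3 -c "
from h import *
show();snap('wrist','w2')"
```

```text
t 2.45 p [ 482.  -277.   297.8] x [-0.005 -0.009 -1.   ] y [-0.083  0.997 -0.009] yawy 94.74 F [-0.7 -0.2  0.6] w 85.0 j [-37.   7.  10.  92.  -1. -41.]
```

View pics/w2.png

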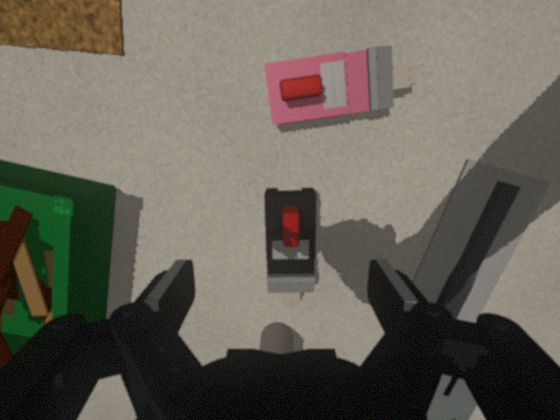

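w2 shows the black module with its red fin at about (291,226), plug down-image, and the station at the right. I'll measure the fin from this view and combine it with w1.

Run:
```python
from h import *
w=load('w2');print(w['origin'],w['rotation'])
a=cv2.resize(w['pixels'][180:310,235:345][:,:,::-1],None,fx=4.5,fy=4.5,interpolation=cv2.INTER_CUBIC);cv2.imwrite('pics/c3.png',a)
b=cv2.resize(w['pixels'][150:310,400:560][:,:,::-1],None,fx=3.5,fy=3.5,interpolation=cv2.INTER_CUBIC);cv2.imwrite('pics/c4.png',b)
w1=load('w1')
b=cv2.resize(w1['pixels'][170:360,190:350][:,:,::-1],None,fx=3.1,fy=3.1,interpolation=cv2.INTER_CUBIC);cv2.imwrite('pics/c5.png',b)
```

```text
[ 410.3654923  -281.55144488  367.49655822] [163.80738857   0.49952744  94.67579871]
```

View pics/c3.png

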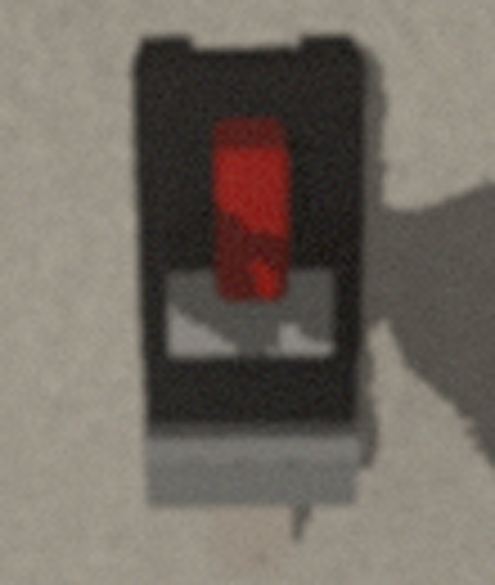

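View pics/c5.png

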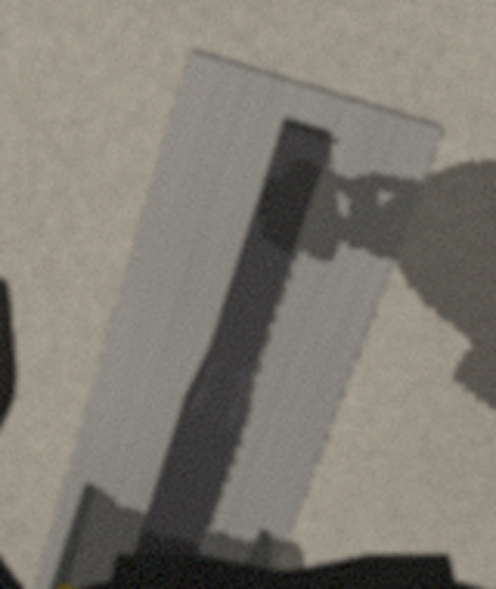

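Run:
```python
from h import *
w=load('w2');w1=load('w1');t=load('top0');s=load('side0')
C=lambda x,y:(235+x/4.5-.4,180+y/4.5-.4)
f=[onz(w,*C(*c),70) for c in((214,150),(290,150),(287,300),(217,300))]
print(np.array(f).round(1),np.mean(f,0).round(1))
for a,b in((3,0),(2,1)):
    d=f[a]-f[b];print('fin yaw',np.degrees(np.arctan2(d[1],d[0])))
# body top side edges z40: left (136,60)-(147,430); right (358,60)-(357,430)
for a,b in(((136,60),(147,430)),((360,60),(356,430))):
    A=onz(w,*C(*a),40);B=onz(w,*C(*b),40);d=B-A;print('edge',A.round(1),B.round(1),np.degrees(np.arctan2(d[1],d[0])))
c=np.mean([C(214,150),C(290,150),C(287,300),C(217,300)],0)
T=lambda x,y:(340+x/4.4-.4,120+y/4.4-.4)
ct=np.mean([T(215,245),T(250,243),T(260,328),T(224,333)],0)
print('tri',tri([(w,*c),(t,*ct)]), tri([(w,*c),(t,*ct),(s,397.2,254.9)]))
# station
D=lambda x,y:(190+x/3.1-.35,170+y/3.1-.35)
PL=onz(w1,*D(441,130),6);PR=onz(w1,*D(193,51),6)
R0=onz(w1,*D(285,120),20);R1=onz(w1,*D(331,134),20)
print('plate front',PL.round(1),PR.round(1),'rail front',R0.round(1),R1.round(1))
# plate side edges, rail side edges
for n,a,b,z in(('plate R',(193,51),(75,470),6),('plate L',(441,130),(312,470),6),('rail R',(283,125),(212,345),20),('rail L',(331,134),(257,362),20),('railwide R',(185,405),(140,545),20),('railwide L',(243,430),(205,548),20)):
    A=onz(w1,*D(*a),z);B=onz(w1,*D(*b),z);d=B-A;print(n,A.round(1),B.round(1),np.degrees(np.arctan2(d[1],d[0])).round(2))
```

```text
[[ 499.9 -275.4   70. ]
 [ 498.4 -257.6   70. ]
 [ 536.3 -254.6   70. ]
 [ 537.7 -271.5   70. ]] [ 518.1 -264.8   70. ]
fin yaw 5.8460782533734275
fin yaw 4.569168840788044
edge [ 486.8 -296.5   40. ] [ 590.8 -286.5   40. ] 5.4712477308966045
edge [ 482.1 -239.9   40. ] [ 585.8 -229.2   40. ] 5.904925355561481
tri (array([ 516.66125474, -265.21896358,   74.23128882]), [np.float64(0.43383711472176917), np.float64(0.43383711472177117)]) (array([ 517.65505046, -265.82279058,   69.48444763]), [np.float64(1.0609834964926659), np.float64(1.1648482305921066), np.float64(0.7209765711109611)])
plate front [452.3  52.5   6. ] [431.6 -52.8   6. ] rail front [451.9 -12.7  20. ] [455.4   6.2  20. ]
plate R [431.6 -52.8   6. ] [636.6 -89.    6. ] -10.0
plate L [452.3  52.5   6. ] [622.8  20.8   6. ] -10.52
rail R [454.1 -13.3  20. ] [555.4 -31.6  20. ] -10.27
rail L [455.4   6.2  20. ] [561.2 -11.5  20. ] -9.53
railwide R [586.2 -40.5  20. ] [662.5 -54.4  20. ] -10.33
railwide L [595.7 -13.9  20. ] [660.4 -24.4  20. ] -9.29
```

Fin centre is (518,-265.8), top about 70, yaw 5.5, consistent across three views. Moving over it, then down.

```bash
python3 -c "
from h import *
show(); to([518.3,-265.3,190],95.5)"
```

```text
t 2.5 p [ 481.8 -275.3  298.2] x [-0.005 -0.008 -1.   ] y [-0.084  0.996 -0.008] yawy 94.83 F [-0.4 -0.7  0.3] w 85.3 j [-36.   7.  10.  93.  -1. -41.]
spin -0.67 slide now-axes [0.108  0.0078 0.0378] slide after spin [0.108  0.0073 0.0378]
```

play_rows(slide=[[0,0.0073,0.0378],[0.036,0,0],[0.036,0,0],[0.036,0,0],[0,0,0],[0,0,0]], spin=[-0.7,0,0,0,0,0], gripper=[0,0,0,0,0,0])

```text
time_s: 3.25
tool_pos: [519.5, -257.2, 190.1]
ee_rot: [-123.4, 89.6, -117.5]
wrist_force: [-0.1, -0.7, 1.2]
width: 85.4
```

```bash
python3 -c "
from h import *
show(); to([518.3,-265.3,117],95.5);snap('wrist','w3')"
```

```text
t 3.25 p [ 519.5 -257.2  190.1] x [-0.003 -0.006 -1.   ] y [-0.104  0.995 -0.006] yawy 95.96 F [-0.1 -0.7  1.2] w 85.4 j [-33.  11.   2.  81.  -0. -39.]
spin 0.46 slide now-axes [ 0.0732 -0.0075 -0.0018] slide after spin [ 0.0732 -0.0075 -0.0017]
```

View pics/w3.png

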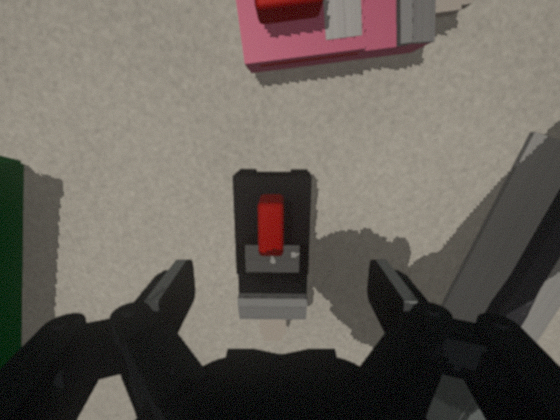

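play_rows(slide=[[0,-0.0075,-0.0018],[0,0,0],[0.025,0,0],[0,0,0]], spin=[0.4,0,0,0], gripper=[0,0,0,0])

```text
time_s: 3.8
tool_pos: [520.8, -267.6, 170.9]
ee_rot: [-72.9, 89.3, -67.4]
wrist_force: [-0.4, 0.0, -0.9]
width: 85.6
```

```bash
python3 -c "
from h import *
show(); to([518.3,-265.3,117],95.5)"
```

```text
t 3.8 p [ 520.8 -267.6  170.9] x [ 0.005 -0.012 -1.   ] y [-0.096  0.995 -0.012] yawy 95.48 F [-0.4  0.  -0.9] w 85.6 j [-34.  12.   0.  78.  -0. -39.]
spin -0.02 slide now-axes [ 0.0539  0.0032 -0.0024] slide after spin [ 0.0539  0.0032 -0.0024]
```

play_rows(slide=[[0.02,0.002,-0.002],[0.02,0,0],[0.012,0,0],[0,0,0]], spin=[0,0,0,0], gripper=[0,0,0,0])

```text
time_s: 4.3
tool_pos: [521.5, -268.8, 123.8]
ee_rot: [-58.2, 88.8, -52.8]
wrist_force: [0.0, -0.5, 0.6]
width: 85.2
```

```bash
python3 -c "
from h import *
show(); to([518.3,-265.3,117],95.5)
snap('side','s4')"; python3 -c "
import cv2;a=cv2.imread('pics/s4.png')[150:320,330:500];cv2.imwrite('pics/s4c.png',cv2.resize(a,None,fx=3.5,fy=3.5))"
```

```text
t 4.3 p [ 521.5 -268.8  123.8] x [ 0.013 -0.017 -1.   ] y [-0.094  0.995 -0.018] yawy 95.42 F [ 0.  -0.5  0.6] w 85.2 j [-34.  13.  -4.  72.  -0. -39.]
spin -0.08 slide now-axes [ 0.0067  0.0039 -0.003 ] slide after spin [ 0.0067  0.0039 -0.003 ]
```

View pics/s4c.png

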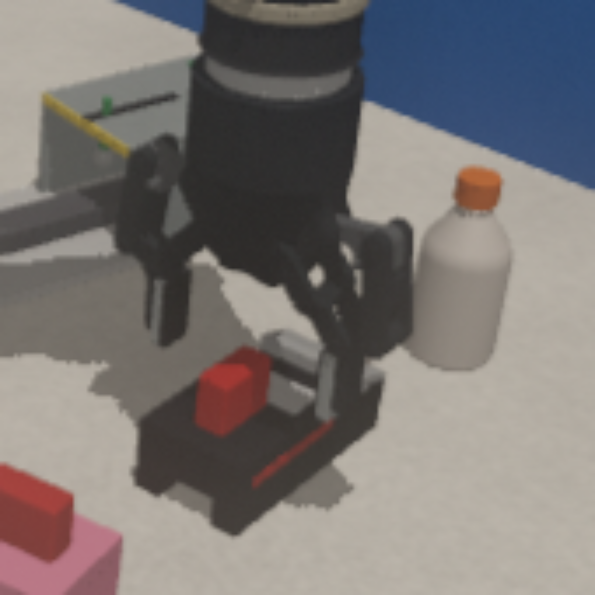

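play_rows(slide=[[0.004,0.004,-0.004],[0.003,0,0],[0,0,0],[0,0,0],[0,0,0],[0,0,0],[0,0,0],[0,0,0]], spin=[0,0,0,0,0,0,0,0], gripper=[0,0,255,255,255,255,255,255])

```text
time_s: 5.35
tool_pos: [518.9, -266.1, 120.6]
ee_rot: [-52.6, 88.5, -47.1]
wrist_force: [-0.0, 0.1, 0.8]
width: 17.1
```

```bash
python3 -c "
from h import *
show(); snap('side','s5')"; python3 -c "
import cv2;a=cv2.imread('pics/s5.png')[150:320,330:500];cv2.imwrite('pics/s5c.png',cv2.resize(a,None,fx=3.5,fy=3.5))"
```

```text
t 5.35 p [ 518.9 -266.1  120.6] x [ 0.018 -0.02  -1.   ] y [-0.095  0.995 -0.021] yawy 95.44 F [-0.   0.1  0.8] w 17.1 j [-34.  12.  -5.  71.  -0. -39.]
```

View pics/s5c.png

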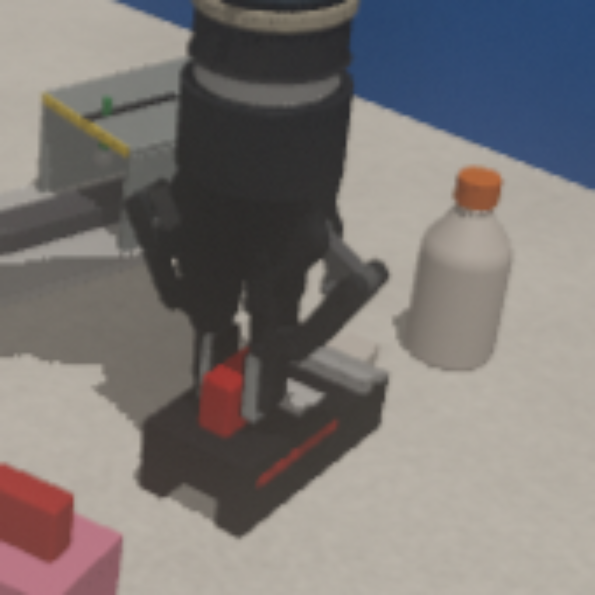

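play_rows(slide=[[-0.02,0,0],[-0.04,0,0],[-0.04,0,0]], spin=[0,0,0], gripper=[255,255,255])

```text
time_s: 5.78
tool_pos: [512.4, -261.3, 212.0]
ee_rot: [-95.6, 89.5, -90.2]
wrist_force: [1.0, -0.7, -4.2]
width: 16.6
```

```bash
python3 -c "
from h import *
show(); snap('side','s6')
y=np.radians(-10.2);o=np.array([543.6,-20.4]);d=np.array([np.cos(y),np.sin(y)])
print(o+d*-15, o+d*-47); to([*(o+d*-47),215],90-10.2)"
```

```text
t 5.78 p [ 512.4 -261.3  212. ] x [-0.    -0.009 -1.   ] y [-0.095  0.995 -0.009] yawy 95.43 F [ 1.  -0.7 -4.2] w 16.6 j [-34.  10.   3.  83.  -0. -39.]
[528.83706588 -17.7437289 ] [497.34280643 -12.0770172 ]
spin 15.64 slide now-axes [1.00e-04 2.51e-01 6.80e-03] slide after spin [ 1.000e-04  2.435e-01 -6.110e-02]
```

View pics/s6.png

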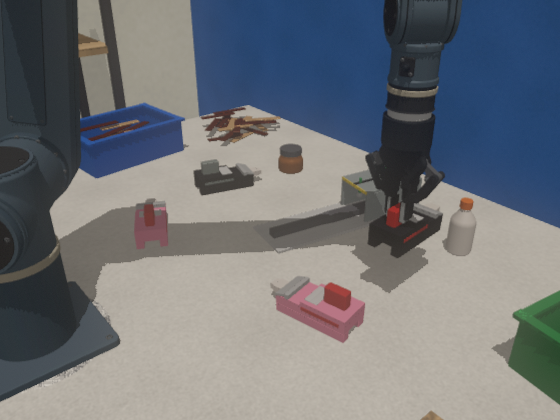

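play_rows(slide=[[0,0,0],[0,0,0],[0,0.0485,-0.012],[0,0.0485,-0.012],[0,0.0485,-0.012],[0,0.0485,-0.012],[0,0.04,-0.01],[0,0,0]], spin=[7.8,7.8,0,0,0,0,0,0], gripper=[255,255,255,255,255,255,255,255])

```text
time_s: 6.82
tool_pos: [496.7, -15.3, 200.3]
ee_rot: [-117.4, 89.3, -128.3]
wrist_force: [0.0, -0.3, -3.6]
width: 16.9
```

```bash
python3 -c "
from h import *
show(); snap('side','s7');snap('top','t7')
to([497.3,-12.1,215],79.8)"
```

```text
t 6.83 p [496.7 -15.3 200.3] x [-0.008 -0.01  -1.   ] y [ 0.189  0.982 -0.011] yawy 79.12 F [ 0.  -0.3 -3.6] w 16.9 j [ -9.  -1. -10.  81.  -1.   2.]
spin -0.87 slide now-axes [-0.0145  0.0053 -0.001 ] slide after spin [-0.0145  0.0053 -0.0009]
```

View pics/s7.png

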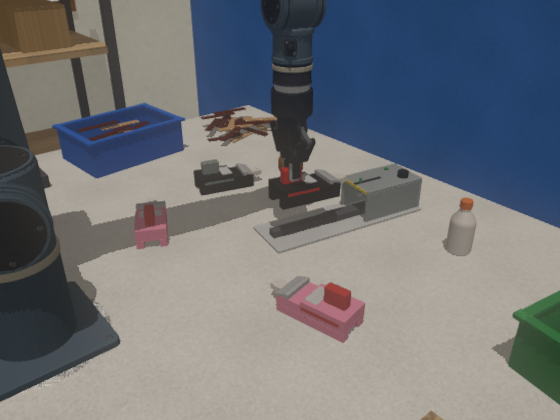

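View pics/t7.png

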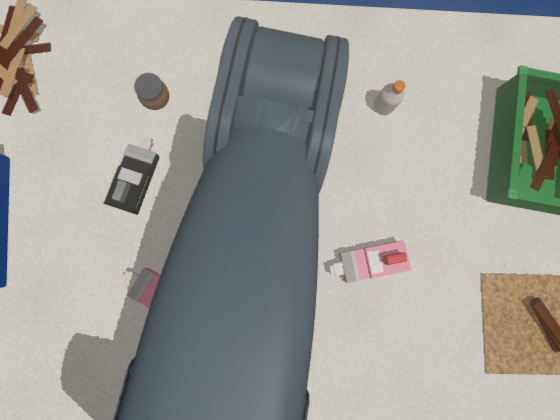

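play_rows(slide=[[0,0.004,0],[0.02,0,0],[0.01,0,0]], spin=[-0.9,0,0], gripper=[255,255,255])

```text
time_s: 7.3
tool_pos: [498.8, -16.8, 169.7]
ee_rot: [-104.0, 89.2, -114.4]
wrist_force: [-0.0, 0.3, -4.6]
width: 17.0
```

```bash
python3 -c "
from h import *
show(); im=snap('wrist','w8')
cv2.imwrite('pics/w8b.png',cv2.resize(im['pixels'][100:400,150:420][:,:,::-1],None,fx=2,fy=2,interpolation=cv2.INTER_CUBIC))
to([497.3,-12.1,180],79.8)"
```

```text
t 7.3 p [498.8 -16.8 169.7] x [-0.006 -0.012 -1.   ] y [ 0.179  0.984 -0.013] yawy 79.66 F [-0.   0.3 -4.6] w 17.0 j [ -9.  -0. -13.  78.  -1.   1.]
spin -0.15 slide now-axes [-0.0112  0.0043 -0.0021] slide after spin [-0.0112  0.0043 -0.0021]
```

View pics/w8b.png

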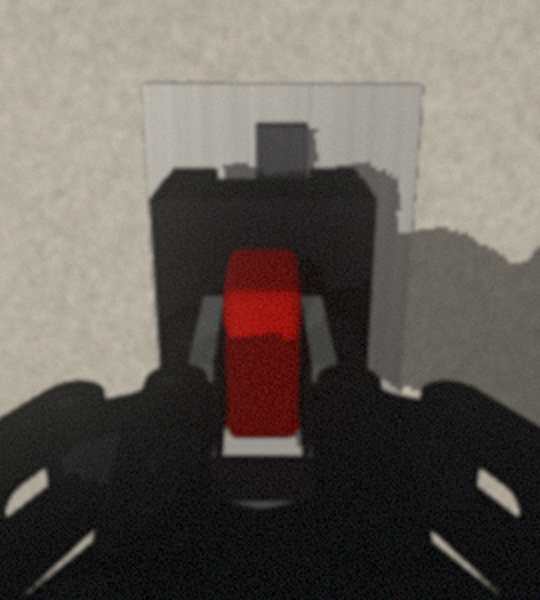

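```bash
cat > al.py <<'E'
from h import *
def al(f,rail,plate,body,fin,zb):
    w=load(f);C=lambda x,y:(150+x/2-.25,100+y/2-.25)
    P=lambda a,z:onz(w,*C(*a),z)
    r=[P(a,20) for a in rail];p=[P(a,6) for a in plate];b=[P(a,zb+40) for a in body];fi=[P(a,zb+70) for a in fin]
    y=np.radians(-10.2);d=np.array([np.cos(y),np.sin(y)]);n=np.array([-d[1],d[0]])
    for nm,q in(('rail',r),('plate',p),('body',b),('fin',fi)):
        q=np.array(q);m=q.mean(0);e=q[0]-q[1];print(nm,q.round(1).tolist(),'lat',(m[:2]@n).round(2),'along',(m[:2]@d).round(1),'yaw',np.degrees(np.arctan2(-e[0],e[1]))%360 if 1 else 0)
E
python3 - <<'E'
from al import *
al('w8',((307,123),(257,123)),((421,85),(145,84)),((375,199),(152,199)),((300,291),(226,291)),49)
E
```

```text
rail [[456.8, 6.5, 20.0], [453.5, -11.7, 20.0]] lat 78.05 along 448.4 yaw 349.6870892646771
plate [[452.1, 52.6, 6.0], [432.5, -52.3, 6.0]] lat 78.49 along 435.3 yaw 349.43650223106874
body [[470.6, 18.2, 89.0], [460.1, -39.6, 89.0]] lat 71.85 along 459.9 yaw 349.7869770576302
fin [[479.9, -4.8, 119.0], [477.1, -20.9, 119.0]] lat 72.1 along 473.2 yaw 349.91836020216937
```

Rail is at lateral 78.2 and the module at 72.0, with matching yaw. It needs +6 mm along tool y.

play_rows(slide=[[0,0.007,0],[0,0,0],[0.015,0,0],[0.015,0,0],[0,0,0]], spin=[0,0,0,0,0], gripper=[255,255,255,255,255])

```text
time_s: 7.98
tool_pos: [500.4, -10.5, 137.6]
ee_rot: [-101.6, 89.2, -112.0]
wrist_force: [0.3, 0.8, -4.5]
width: 16.6
```

```bash
python3 -c "
from h import *
show(); im=snap('wrist','w9')
cv2.imwrite('pics/w9b.png',cv2.resize(im['pixels'][100:400,150:420][:,:,::-1],None,fx=2,fy=2,interpolation=cv2.INTER_CUBIC))
"
```

```text
t 7.97 p [500.4 -10.5 137.6] x [-0.005 -0.012 -1.   ] y [ 0.18   0.983 -0.013] yawy 79.6 F [ 0.3  0.8 -4.5] w 16.6 j [ -9.   1. -15.  74.  -1.   2.]
```

View pics/w9b.png

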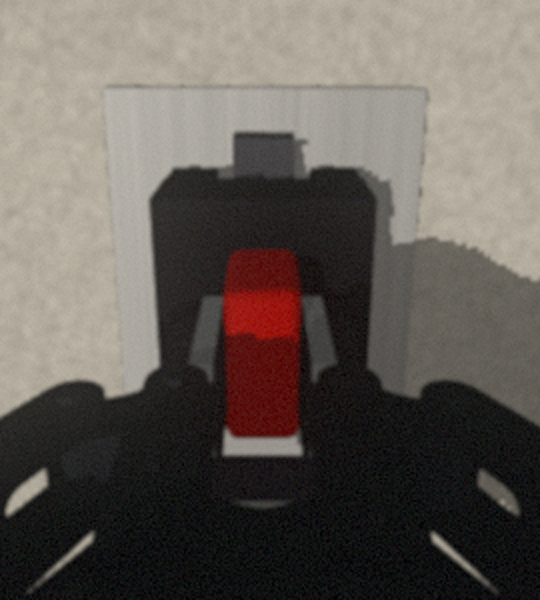

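The rail sits centred in the groove: margins are 16 px each side at (234–295) against (218–311). Lowering the last bit while watching the force.

play_rows(slide=[[0.005,0,0],[0.004,0,0],[0,0,0]], spin=[0,0,0], gripper=[255,255,255])

```text
time_s: 8.4
tool_pos: [501.3, -10.8, 129.4]
ee_rot: [-90.7, 89.3, -101.1]
wrist_force: [-0.2, 0.2, -4.9]
width: 16.7
```

```bash
python3 -c "
from h import *
show()"
```

```text
t 8.4 p [501.3 -10.8 129.4] x [-0.002 -0.013 -1.   ] y [ 0.181  0.983 -0.013] yawy 79.59 F [-0.2  0.2 -4.9] w 16.7 j [ -9.   1. -16.  73.  -1.   2.]
```

play_rows(slide=[[0.002,0,0],[0.002,0,0],[0,0,0]], spin=[0,0,0], gripper=[255,255,255])

```text
time_s: 8.78
tool_pos: [502.7, -11.0, 127.5]
ee_rot: [-71.7, 89.2, -82.1]
wrist_force: [-1.2, 0.2, -3.6]
width: 16.8
```

```bash
python3 -c "
from h import *
show();im=snap('side','s10');cv2.imwrite('pics/s10b.png',cv2.resize(im['pixels'][130:260,230:430][:,:,::-1],None,fx=3.5,fy=3.5,interpolation=cv2.INTER_CUBIC))"
```

```text
t 8.78 p [502.7 -11.  127.5] x [ 0.002 -0.013 -1.   ] y [ 0.181  0.983 -0.013] yawy 79.59 F [-1.2  0.2 -3.6] w 16.8 j [ -9.   1. -16.  72.  -1.   2.]
```

View pics/s10b.png

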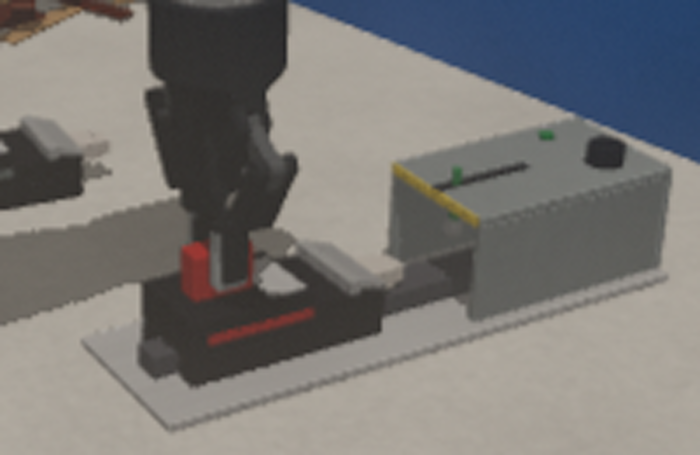

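play_rows(slide=[[0.002,0,0],[0,0,0]], spin=[0,0], gripper=[255,255])

```text
time_s: 9.07
tool_pos: [503.6, -11.1, 126.9]
ee_rot: [-61.5, 89.2, -71.9]
wrist_force: [-0.5, 0.2, -1.6]
width: 16.5
```

Contact is taking the weight. Releasing, then rising.

play_rows(slide=[[0.0005,0,0],[0,0,0],[0,0,0],[0,0,0],[0,0,0],[-0.03,0,0],[-0.03,0,0],[0,0,0]], spin=[0,0,0,0,0,0,0,0], gripper=[255,0,0,0,0,0,0,0])

```text
time_s: 10.07
tool_pos: [503.4, -10.5, 187.0]
ee_rot: [-64.1, 89.2, -74.6]
wrist_force: [-0.2, -0.1, -0.1]
width: 85.7
```

```bash
python3 -c "
from h import *
show();im=snap('side','s11');cv2.imwrite('pics/s11b.png',cv2.resize(im['pixels'][130:260,230:430][:,:,::-1],None,fx=3.5,fy=3.5,interpolation=cv2.INTER_CUBIC))
im=snap('wrist','w11')"
```

```text
t 10.07 p [503.4 -10.5 187. ] x [ 0.004 -0.014 -1.   ] y [ 0.181  0.983 -0.013] yawy 79.58 F [-0.2 -0.1 -0.1] w 85.7 j [ -8.  -0. -11.  79.  -1.   2.]
```

View pics/s11b.png

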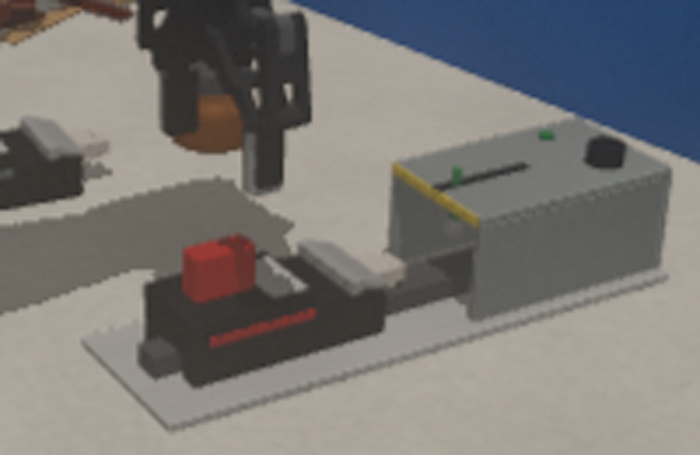

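View pics/w11.png

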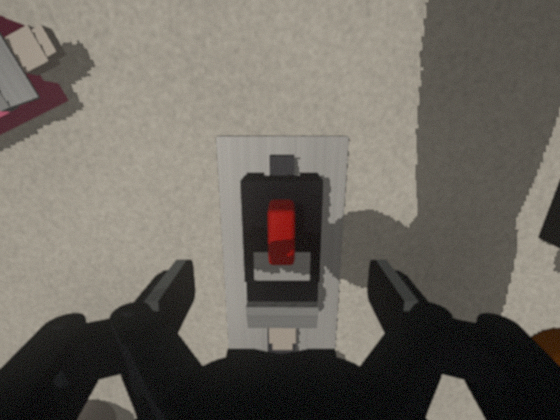

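```bash
python3 -c "
from h import *
w=load('w11')
y=np.radians(-10.2);d=np.array([np.cos(y),np.sin(y)]);n=np.array([-d[1],d[0]])
for nm,a,z in(('rear L',(320,177),46),('rear R',(243,177),46),('rail front',(282.5,155),20),('fin rear L',(293,209),76),('fin rear R',(269,209),76)):
    p=onz(w,*a,z);print(nm,p.round(1),'along',(p[:2]@d).round(1),'lat',(p[:2]@n).round(1))
s,p,R=tool();t=p+73*R[:,0];print('tip along',t[:2]@d,'lat',t[:2]@n)
"
```

```text
rear L [473.2  22.3  46. ] along 461.8 lat 105.8
rear R [463.3 -31.9  46. ] along 461.6 lat 50.7
rail front [455.8  -1.9  20. ] along 448.9 lat 78.8
fin rear L [484.4   0.   76. ] along 476.7 lat 85.8
fin rear R [481.7 -14.9  76. ] along 476.7 lat 70.6
tip along 495.6776980416819 lat 77.7532037706536
```

play_rows(slide=[[0,0,-0.035],[0,0,-0.03],[0,0,0],[0,0,0],[0.04,0,0],[0.03,0,0],[0,0,0]], spin=[0,0,0,0,0,0,0], gripper=[255,255,255,255,255,255,255])

```text
time_s: 11.05
tool_pos: [436.0, 0.3, 105.5]
ee_rot: [-114.7, 89.1, -125.1]
wrist_force: [-0.5, 0.6, -0.2]
width: -0.3
```

```bash
cat >> h.py <<'E'
yw=np.radians(-10.2);dd=np.array([np.cos(yw),np.sin(yw)]);nn=np.array([-dd[1],dd[0]])
def pt():
    s,p,R=tool();t=p+73*R[:,0];f=np.array(s['wrist_force']);print('t',round(s['time_s'],2),'tip along',(t[:2]@dd).round(1),'lat',(t[:2]@nn).round(1),'z',t[2].round(1),'Fpush',(-f[:2]@dd).round(2),'Flat',(f[:2]@nn).round(2),'Fz',f[2].round(2),'x',R[:,0].round(3),'yawy',round(np.degrees(np.arctan2(R[1,1],R[0,1])),2),'w',round(s['width'],1))
E
python3 -c "
from h import *
pt();snap('side','s12')"
```

```text
t 11.05 tip along 428.6 lat 76.6 z 32.5 Fpush 0.6 Flat 0.47 Fz -0.23 x [-0.009 -0.012 -1.   ] yawy 79.54 w -0.3
```

View pics/s12.png

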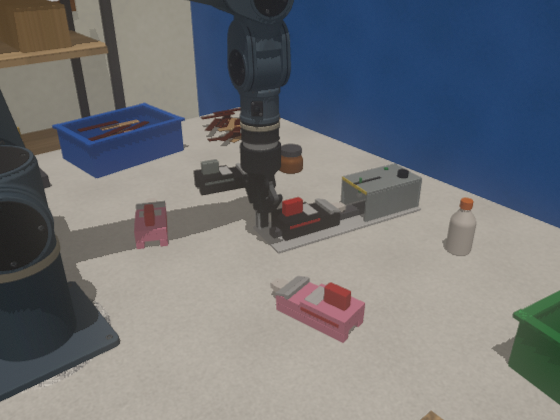

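play_rows(slide=[[0,0.0015,0.012],[0,0,0.01],[0,0,0.008],[0,0,0.008],[0,0,0]], spin=[0,0,0,0,0], gripper=[255,255,255,255,255])

```text
time_s: 11.72
tool_pos: [481.0, -6.2, 111.0]
ee_rot: [-76.1, 89.2, -86.6]
wrist_force: [0.5, -0.5, 0.2]
width: 0.1
```

```bash
python3 -c "
from h import *
pt()"
```

```text
t 11.72 tip along 474.8 lat 78.1 z 38.0 Fpush -0.58 Flat -0.38 Fz 0.19 x [ 0.001 -0.014 -1.   ] yawy 79.53 w 0.1
```

play_rows(slide=[[0.005,0,0],[0,0,0]], spin=[0,0], gripper=[255,255])

```text
time_s: 11.98
tool_pos: [481.1, -6.3, 105.9]
ee_rot: [-74.4, 89.2, -84.9]
wrist_force: [0.6, -0.7, 0.2]
width: 0.1
```

```bash
python3 -c "
from h import *
pt();im=snap('side','s13');cv2.imwrite('pics/s13b.png',cv2.resize(im['pixels'][130:260,230:430][:,:,::-1],None,fx=3.5,fy=3.5,interpolation=cv2.INTER_CUBIC))"
```

```text
t 11.97 tip along 474.9 lat 78.1 z 32.9 Fpush -0.71 Flat -0.59 Fz 0.19 x [ 0.001 -0.014 -1.   ] yawy 79.53 w 0.1
```

View pics/s13b.png

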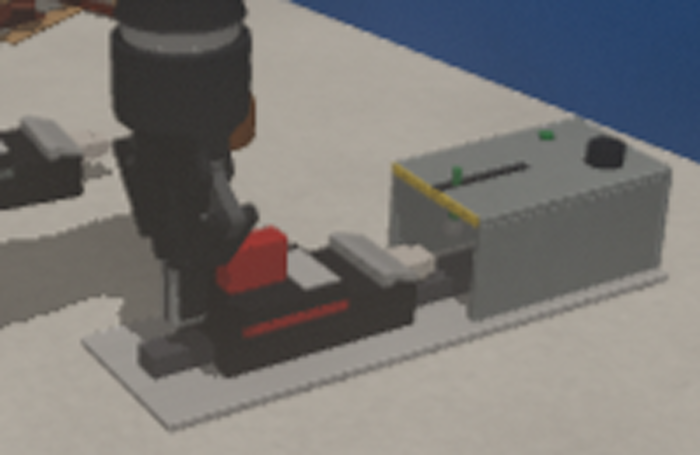

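play_rows(slide=[[0.001,0,0.006],[0.001,0,0.006],[0.001,0,0.006],[0.001,0,0.006],[0,0,0]], spin=[0,0,0,0,0], gripper=[255,255,255,255,255])

```text
time_s: 12.65
tool_pos: [506.0, -10.9, 102.0]
ee_rot: [-76.1, 89.2, -86.5]
wrist_force: [-0.3, -0.4, 0.4]
width: -0.1
```

```bash
python3 -c "
from h import *
pt();im=snap('side','s14');cv2.imwrite('pics/s14b.png',cv2.resize(im['pixels'][130:260,230:430][:,:,::-1],None,fx=3.5,fy=3.5,interpolation=cv2.INTER_CUBIC))"
```

```text
t 12.65 tip along 500.2 lat 77.9 z 29.0 Fpush 0.25 Flat -0.5 Fz 0.39 x [ 0.001 -0.014 -1.   ] yawy 79.53 w -0.1
```

View pics/s14b.png

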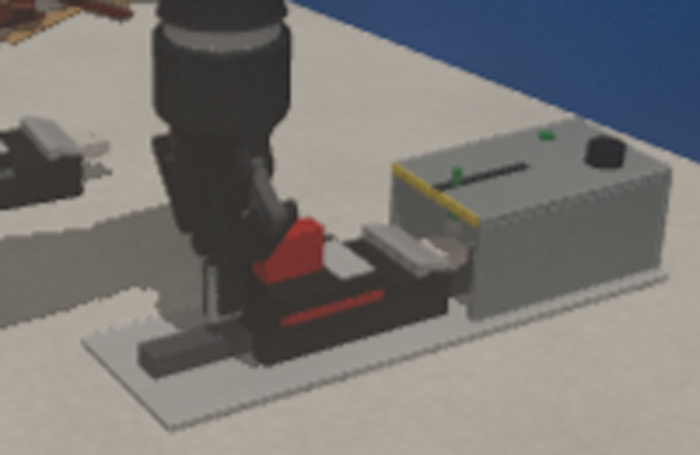

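play_rows(slide=[[-0.002,0,0.004],[0,0,0.004],[0,0,0.004],[0,0,0]], spin=[0,0,0,0], gripper=[255,255,255,255])

```text
time_s: 13.2
tool_pos: [518.0, -13.0, 103.9]
ee_rot: [-81.0, 89.2, -91.5]
wrist_force: [0.7, -0.4, -0.0]
width: -0.1
```

```bash
python3 -c "
from h import *
pt()"
```

```text
t 13.2 tip along 512.3 lat 77.9 z 30.9 Fpush -0.71 Flat -0.28 Fz -0.02 x [-0.    -0.013 -1.   ] yawy 79.54 w -0.1
```

play_rows(slide=[[0,0,0.003],[0,0,0.003],[0,0,0.003]], spin=[0,0,0], gripper=[255,255,255])

```text
time_s: 13.58
tool_pos: [526.8, -14.7, 103.9]
ee_rot: [-85.4, 89.2, -95.9]
wrist_force: [-1.6, 0.2, -0.2]
width: -0.1
```

play_rows(slide=[[0,0,0.003],[0,0,0.003]], spin=[0,0], gripper=[255,255])

```text
time_s: 13.82
tool_pos: [531.1, -15.4, 103.8]
ee_rot: [-106.6, 89.2, -117.0]
wrist_force: [-5.7, 1.5, 4.1]
width: 0.2
```

```bash
python3 -c "
from h import *
pt();im=snap('side','s15');cv2.imwrite('pics/s15b.png',cv2.resize(im['pixels'][130:260,230:430][:,:,::-1],None,fx=3.5,fy=3.5,interpolation=cv2.INTER_CUBIC))"
```

```text
t 13.82 tip along 525.2 lat 77.9 z 30.8 Fpush 5.88 Flat 0.43 Fz 4.14 x [-0.006 -0.012 -1.   ] yawy 79.56 w 0.2
```

View pics/s15b.png

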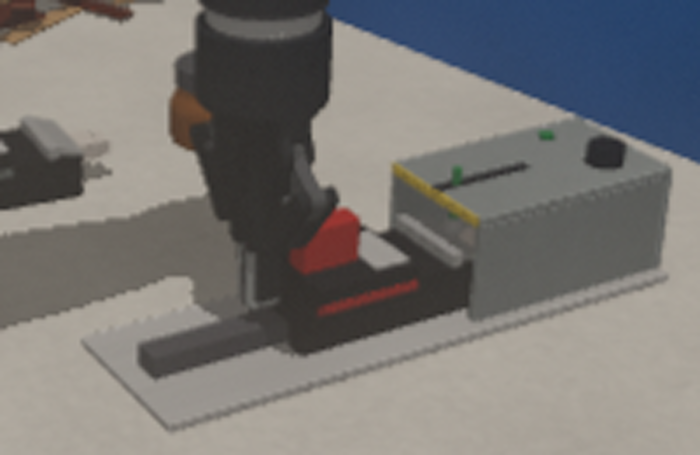

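play_rows(slide=[[0,0,0.003],[0,0,0.003]], spin=[0,0], gripper=[255,255])

```text
time_s: 14.12
tool_pos: [535.4, -16.1, 103.7]
ee_rot: [-123.4, 89.1, -133.9]
wrist_force: [-6.5, 1.0, 3.0]
width: 0.2
```

```bash
python3 -c "
from h import *
pt();im=snap('side','s16');cv2.imwrite('pics/s16b.png',cv2.resize(im['pixels'][130:260,230:430][:,:,::-1],None,fx=3.5,fy=3.5,interpolation=cv2.INTER_CUBIC))"
```

```text
t 14.12 tip along 529.2 lat 78.0 z 30.7 Fpush 6.6 Flat -0.15 Fz 2.96 x [-0.011 -0.012 -1.   ] yawy 79.57 w 0.2
```

View pics/s16b.png

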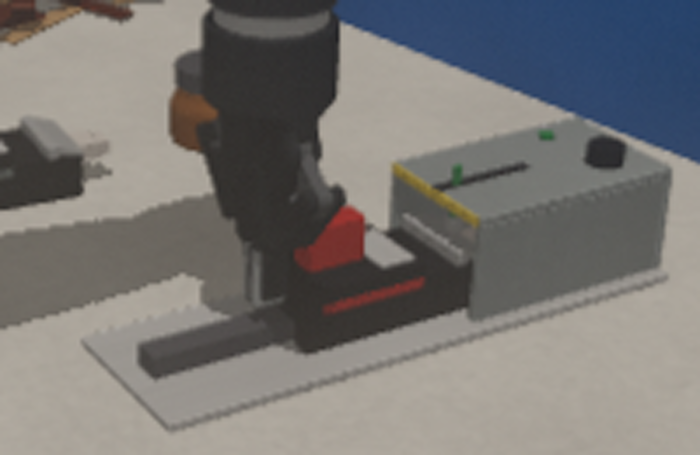

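play_rows(slide=[[0,0,0.003],[0,0,0.003]], spin=[0,0], gripper=[255,255])

```text
time_s: 14.42
tool_pos: [539.4, -16.8, 103.4]
ee_rot: [-136.8, 88.9, -147.2]
wrist_force: [-7.1, 1.5, 3.6]
width: -0.1
```

```bash
cat >> h.py <<'E'
def pin(f,do=True):
    im=snap('side',f) if do else load(f)
    a=im['pixels'][170:200,350:372].astype(int);w=np.clip(a[...,1]-np.maximum(a[...,0],a[...,2])-8,0,None)
    w[:, :]=w; ys,xs=np.nonzero(w>12); tot=w[:16].sum()
    col=w.sum(1); print(f,'pin rows',[(170+i,int(c)) for i,c in enumerate(col) if c>20])
E
python3 -c "
from h import *
for f in('side0','s14','s15','s16'):pin(f,False)
pt();pin('s17')"
```

```text
side0 pin rows [(178, 51), (179, 48), (180, 43), (181, 43), (182, 29)]
s14 pin rows [(178, 55), (179, 53), (180, 47), (181, 46), (182, 34)]
s15 pin rows [(177, 28), (178, 59), (179, 53), (180, 46), (181, 48), (182, 33)]
s16 pin rows [(177, 45), (178, 54), (179, 46), (180, 48), (181, 48), (182, 34)]
t 14.43 tip along 532.8 lat 78.1 z 30.4 Fpush 7.25 Flat 0.17 Fz 3.59 x [-0.017 -0.011 -1.   ] yawy 79.59 w -0.1
s17 pin rows [(176, 33), (177, 55), (178, 53), (179, 48), (180, 48), (181, 47), (182, 37)]
```

play_rows(slide=[[0,0,0.003],[0,0,0.003],[0,0,0.003]], spin=[0,0,0], gripper=[255,255,255])

```text
time_s: 14.85
tool_pos: [544.0, -17.5, 102.9]
ee_rot: [-152.1, 88.3, -162.5]
wrist_force: [-7.9, 1.1, 5.7]
width: -0.3
```

```bash
python3 -c "
from h import *
pt();pin('s18')"
```

```text
t 14.85 tip along 536.6 lat 78.1 z 29.9 Fpush 7.97 Flat -0.3 Fz 5.71 x [-0.028 -0.009 -1.   ] yawy 79.62 w -0.3
s18 pin rows [(176, 55), (177, 51), (178, 50), (179, 49), (180, 47), (181, 50), (182, 35)]
```

play_rows(slide=[[0,0,0.004],[0,0,0.004]], spin=[0,0], gripper=[255,255])

```text
time_s: 15.15
tool_pos: [550.3, -18.5, 102.5]
ee_rot: [-155.8, 88.1, -166.2]
wrist_force: [-5.2, 0.4, 3.2]
width: -0.0
```

```bash
python3 -c "
from h import *
pt();pin('s19')"
```

```text
t 15.15 tip along 542.6 lat 78.2 z 29.6 Fpush 5.18 Flat -0.49 Fz 3.18 x [-0.033 -0.008 -0.999] yawy 79.64 w -0.0
s19 pin rows [(175, 28), (176, 51), (177, 46), (178, 50), (179, 50), (180, 46), (181, 48), (182, 36)]
```

play_rows(slide=[[0,0,0.003],[0,0,0.003]], spin=[0,0], gripper=[255,255])

```text
time_s: 15.45
tool_pos: [557.6, -19.8, 102.3]
ee_rot: [-154.0, 88.2, -164.3]
wrist_force: [-0.1, 0.8, -0.5]
width: 0.1
```

```bash
python3 -c "
from h import *
pt();pin('s20')"
```

```text
t 15.45 tip along 550.2 lat 78.2 z 29.4 Fpush 0.27 Flat 0.79 Fz -0.5 x [-0.03  -0.009 -1.   ] yawy 79.64 w 0.1
s20 pin rows [(177, 56), (178, 53), (179, 48), (180, 48), (181, 50), (182, 35)]
```

```bash
python3 -c "
from h import *
pin('s21');pin('s22');pt();im=load('s22');cv2.imwrite('pics/s22b.png',cv2.resize(im['pixels'][130:260,230:430][:,:,::-1],None,fx=3.5,fy=3.5,interpolation=cv2.INTER_CUBIC))"
```

```text
s21 pin rows [(177, 23), (178, 58), (179, 56), (180, 49), (181, 49), (182, 36)]
s22 pin rows [(178, 59), (179, 58), (180, 48), (181, 51), (182, 37)]
t 15.6 tip along 550.5 lat 78.1 z 29.5 Fpush 0.18 Flat 0.81 Fz -0.01 x [-0.03  -0.009 -1.   ] yawy 79.63 w 0.1
```

View pics/s22b.png

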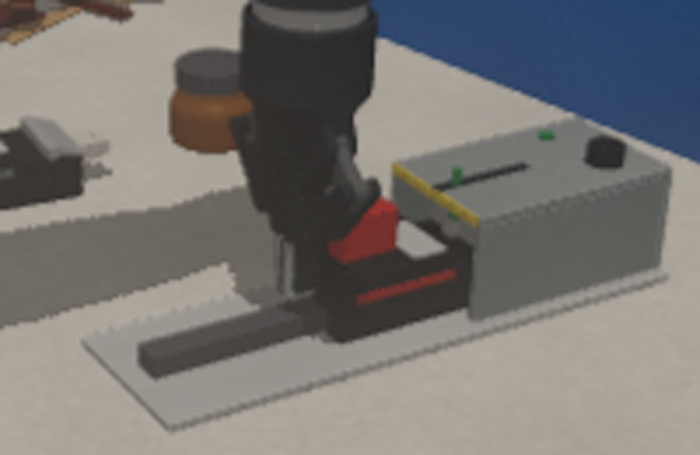

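The pin rose with the catch, then fell back to its rest rows (178–182) as the push dropped from about 8 N to 0. I'll do one very gentle feel of 1 mm to confirm the stiff stop.

play_rows(slide=[[0,0,0.001]], spin=[0], gripper=[255])

```text
time_s: 15.72
tool_pos: [559.4, -20.3, 102.5]
ee_rot: [-152.5, 88.3, -162.9]
wrist_force: [1.0, -0.3, 0.5]
width: -0.2
```

```bash
python3 -c "
from h import *
pt();pin('s23')"
```

```text
t 15.72 tip along 552.2 lat 78.1 z 29.5 Fpush -1.05 Flat -0.16 Fz 0.53 x [-0.029 -0.009 -1.   ] yawy 79.62 w -0.2
s23 pin rows [(178, 58), (179, 57), (180, 48), (181, 52), (182, 36)]
```

```bash
cat >> h.py <<'E'
def fin(f):
    im=load(f);h=cv2.cvtColor(im['pixels'],cv2.COLOR_RGB2HSV);m=(((h[...,0]<8)|(h[...,0]>172))&(h[...,1]>140)&(h[...,2]>60))
    k=m[178:222,300:350];ys,xs=np.nonzero(k); print(f,'fin right edge rows190-200',[int(300+np.nonzero(m[r,300:352])[0].max()) if m[r,300:352].any() else None for r in range(188,204,3)],'cent',xs.mean().round(2)+300,ys.mean().round(2)+178,len(xs))
E
python3 -c "
from h import *
for f in('s19','s20','s21','s22','s23'):fin(f)
pin('s24');fin('s24');pt()"
```

```text
s19 fin right edge rows190-200 [336, 338, 338, 338, 338, 332] cent 333.24 199.45 201
s20 fin right edge rows190-200 [340, 342, 341, 341, 341, 332] cent 335.88 198.22 195
s21 fin right edge rows190-200 [341, 342, 342, 342, 342, 332] cent 336.33 197.91 198
s22 fin right edge rows190-200 [341, 342, 342, 342, 342, 332] cent 336.3 198.07 199
s23 fin right edge rows190-200 [341, 342, 342, 342, 342, 332] cent 336.43 198.17000000000002 196
s24 pin rows [(178, 59), (179, 58), (180, 48), (181, 50), (182, 35)]
s24 fin right edge rows190-200 [341, 342, 342, 342, 342, 332] cent 336.48 198.13 196
t 15.82 tip along 552.0 lat 78.1 z 29.5 Fpush -0.46 Flat 0.0 Fz 0.4 x [-0.029 -0.009 -1.   ] yawy 79.63 w -0.2
```

play_rows(slide=[[0,0,0.001]], spin=[0], gripper=[255])

```text
time_s: 15.95
tool_pos: [559.8, -20.3, 102.4]
ee_rot: [-153.8, 88.2, -164.2]
wrist_force: [-2.9, 0.2, 1.8]
width: -0.3
```

```bash
python3 -c "
from h import *
pt();pin('s25');fin('s25')"
```

```text
t 15.95 tip along 552.5 lat 78.1 z 29.5 Fpush 2.93 Flat -0.37 Fz 1.85 x [-0.03  -0.009 -1.   ] yawy 79.63 w -0.3
s25 pin rows [(178, 58), (179, 58), (180, 48), (181, 51), (182, 36)]
s25 fin right edge rows190-200 [342, 343, 342, 342, 342, 332] cent 336.59000000000003 198.07999999999998 198
```

Firm resistance: about 3 N within half a millimetre, with the module still and the pin down. It is home, so I'm withdrawing.

play_rows(slide=[[0,0,-0.01],[0,0,-0.03],[0,0,0],[-0.05,0,0],[-0.05,0,0],[-0.05,0,0],[0,0,-0.05],[0,0,-0.05],[0,0,0]], spin=[0,0,0,0,0,0,0,0,0], gripper=[255,255,255,255,255,255,255,255,255])

```text
time_s: 17.12
tool_pos: [425.9, 6.3, 261.7]
ee_rot: [-143.9, 88.7, -154.3]
wrist_force: [0.2, 0.8, 0.3]
width: 0.2
```

```bash
python3 -c "
from h import *
pt();pin('s26');fin('s26');snap('top','t26');s=load('s26');t=load('t26')
im=s['pixels'];cv2.imwrite('pics/s26b.png',np.hstack([cv2.resize(im[130:260,230:430][:,:,::-1],(400,260)),cv2.resize(t['pixels'][:,:,::-1],(347,260))]))"
```

```text
t 17.12 tip along 416.7 lat 80.6 z 188.7 Fpush -0.01 Flat 0.8 Fz 0.3 x [-0.021 -0.01  -1.   ] yawy 79.59 w 0.2
s26 pin rows [(178, 54), (179, 50), (180, 43), (181, 45), (182, 30)]
s26 fin right edge rows190-200 [341, 342, 342, 342, 342, 331] cent 334.93 196.1 231
```

View pics/s26b.png

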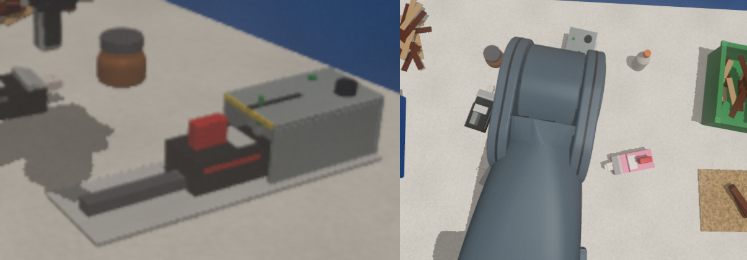

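View pics/s26.png

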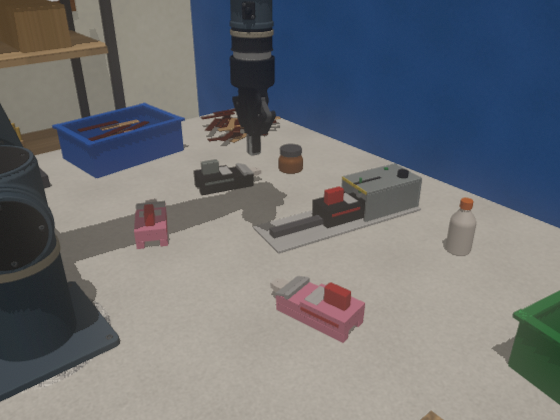

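The module stays home with the fin edge still at column 342, the pin is down, and the spare, jar and bottle haven't moved. Handing in.

```bash
python3 -c "
from h import *
print(sign_off())"
```

```text
the job is handed in; nothing more can be done
None
```

The red-gripped power module is on the rail, plugged in and held by the catch. I handed the job in at about 17 s.

I gripped it by the fin and lowered it over the bare front of the rail, at about station x -12. After letting go, I pushed it under the hood with closed fingers.

- **Catch:** the push rose to about 8 N while the green pin climbed. The push then fell to about 0 N and the pin returned to its rest height.
- **Seating:** a last gentle feel met about 3 N within half a millimetre. I stopped pushing there.
- **After withdrawing:** the module stayed put to within a pixel and the pin stayed down. In the side view the spare, bottle and jar are where they started, and the robot touches nothing.

**Not confirmed or off:**
- The top view of the station was mostly hidden by the arm, so the final check rests on the side camera.
- The socket contact is out of sight, so how far it is pressed was judged only from the force.
- The first approach push coasted about 8 mm further than commanded, on the bare rail, without harm.
- The tool tilted by up to about 2° during the push.

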